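# Raise a sample vial to the optical reader with a cam lift

## Robot

A 6-joint arm with a two-finger parallel gripper is mounted at the origin on the work surface. World frame = base frame: x ahead of the robot, y to its left, z up, the work surface at z = 0. Lengths are in m, angles in rad, forces in N, time in s.
With the tool pointing down it reaches from about 0.3 to 0.875 m from the base axis. Payload 6.4 kg.
Tool frame: the origin (TCP) lies between the finger pads; the fingertips stand 11 mm ahead of it and the grasp point (between the pads) lies 8 mm behind it; z points along the fingers, y is the direction in which the jaws open and shut (so a half turn about z gives the same grasp; the last joint's range is limited). The gripper opens to 85 mm and grips with 20 to 120 N. Pads are 22 mm wide; open, the fingers measure 114 mm over their backs; the gripper's body (76 mm by 85 mm) begins 54 mm behind the grasp point. The pads swing forward as they close: fully open they stand 13 mm farther back than shut.
Start: joints at [1.12, 0.181, 1.607, -0, 1.354, -0.206], TCP at [0.139, 0.558, 0.242] pointing down, gripper open.
Joint ranges: [-2.99, 2.99], [-0.89, 2.07], [0.3, 2.58], [-1.14, 4.28], [0, 2.63], [-3.12, 3.12]. Speed limits (rad/s): [2.57, 2.57, 3.01, 3.14, 3.14, 3.14].

## Interface

Orientations are given as a unit quaternion [x, y, z, w].
In Python, from station import readout, read_camera, calibration, order gives the robot as it stands. The module is installed in compiled form; this text tells all that it offers.
- The arm moves only by the shell command python3 -m jog 'ROWS' [FORCE]. ROWS is a JSON object of lists of equal length, an entry for each row: "travel": the shift along the world's x, y, z in cm, a list of three; "dr": the turn, a rotation vector about the world's x, y, z in rad, a list of three; "claw": the opening, from -1 (shut) to 1 (fully open). In form: {"travel": [[tx, ty, tz], ...], "dr": [[wx, wy, wz], ...], "claw": [claw, ...]}. A call has 1 to 8 rows; each row is the pose to reach, as a shift and turn from the pose measured when the call began; what a row does not reach only later rows make up. A row lasts 1/12 s, in which the tool goes at most 41.7 mm and 7.16 degrees, less where a joint would pass 70% of its speed; a pose out of reach is approached as far as the arm can. A call with a gripper value outside its range is refused whole. The fingers move at their own pace and stop on an object; FORCE is the grip in N (left out, the last holds). Time passes only in rows, so rows that repeat a pose let the fingers close. It gives the time, the measured TCP pose, the force and the opening at its end, in the units of the state.
- readout.get_obs(): the state, without advancing time (a new reading comes with each control period).
- read_camera(name): name is "scene" or "top" or "wrist"; returns the picture (400x640x3 uint8, red, green, blue); there is no depth.
- calibration(name): a dict with "K" (3x3 intrinsics, pixels), "distortion" ([k1, k2, p1, p2, k3] as OpenCV has them; the pictures are not rectified), "world_to_cam" (4x4, takes a point from world to camera coordinates). Camera axes: x right, y down, z forward; pixel columns grow to the right and rows downward; lengths in m; the calibration is good to about 2 mm. A picture is of the moment at which its call begins: read the wrist's pose just before it. calibration takes no time and is no camera call; for the wrist camera it gives the pose at the moment of the call.
- order.sign_off(): hands the job in, once; it reports no verdict.
The state is a dict: "time_s": time; "q": joint angles; "qd": joint speeds; "effort": joint torques, N m; "tool_pos": TCP position; "tool_rot": TCP orientation; "contact_force": force on the tool from outside, world axes, zero at the start; "torque": the same for the moment, N m; "finger_gap": finger opening in m.
Only numpy, scipy, OpenCV 4.12 (cv2) and the standard library are available. Lean on these libraries where they do the work, as an engineer would, in place of code of your own. Each camera call takes 0.05 s, during which the arm holds its last target.

## Task

Stand the amber vial with the blue cap upright and centred on the small round black pad of the cam lift and let go of it. Then swing the lift's red-handled lever up until the lever stands straight up, where the cam raises the pad to its highest point, and finish the program still holding the lever there with the gripper, since its spring would pull it back down. Keep the vial upright throughout and leave everything else on the bench where it is.

Things in the scene. Friction and masses are not known exactly. Their poses are not given: they have to be found in the camera images.
- cam_lift: Cam lift fixed to the bench, may stand turned. Origin on the bench below the pad's centre; z up, lever on its -y side, white reader on its +y side. Base plate 12 mm high (x +-60, y -60..115 mm); aluminium bridge x +-25, y +-48, top at 121 mm; white reader housing x +-35, y 63..108, up to 210 mm high: 47 mm clear between its face and the pad's edge.
- lift_pad: Flat round black rubber pad, 32 mm in diameter, no rim. Origin at the centre of its top face, 131 mm above the bench with the lever at rest; rises straight up 22 mm to about 153 mm at the cam's highest point and sinks again if the lever goes past it. Moves only with the lever.
- lever: The lever: brass cam disc, shaft hub, 10 mm steel bar and red cross grip, one rigid piece. Origin on the shaft, at y = 0 of the lift; at any lever position, its own y axis is the shaft, parallel to the lift's y.
- lever_grip (a point): Point to take the lever by, on the axis of the red cross grip, 100 mm from the shaft. Grip: cylinder 18 mm in diameter along the lift's y, from 39 mm towards the lift (bar at 34) to 26 mm away from it. At rest 72 mm above the bench, 99 mm from the shaft towards the lift's -x; straight up 155 mm above the bench. It can turn between finger pads that stay pointing down.
- cam_shaft (a point): Fixed point on the shaft's axis, 55 mm above the bench, in the plane in which lever_grip swings (lift's x = 0, y = -105 mm, z = 55 mm).
- cam (a joint): Turn of cam and lever, rad. 0 = at rest, lever nearly level, reaching to the lift's -x; grows as the grip swings up and over towards +x. 1.40 = lever straight up, pad highest; stop at 1.90, past the highest point. A spring pulls it back to 0 from anywhere: about 2 N at the grip at rest, 4 N when straight up.
- vial_blue: The vial to raise: closed amber glass vial with a BLUE cap, about 70 g (45 to 100 g). Body 34 mm in diameter up to 53 mm, shoulder to 61 mm, cap 26 mm in diameter up to 78 mm. Origin at the centre of its underside; stands upright on the bench.
- vial_red: Same vial with a RED cap; leave it. Origin at the centre of its underside.
- vial_white: Same vial with a WHITE cap; leave it. Origin at the centre of its underside.
- media_bottle: Large amber bottle, blue cap, 96 mm in diameter, 200 mm high; leave it. Origin under its centre.
- beaker: Glass beaker 70 mm in diameter, 90 mm high; leave it. Origin under its centre.
- tip_box: Green pipette tip box 85 x 120 x 55 mm; leave it. Origin under its centre.
- marker: White and blue marker pen 130 mm long, 13 mm thick, lying along its x; leave it. Origin under its centre.
- spare_cap: Loose blue screw cap, 44 mm in diameter, 22 mm high; leave it. Origin under its centre.

How it is judged:
By the outcome, as a careful person would: the job done as asked, in the order asked, and still so for the second after the job is handed in, while the arm keeps its last pose, push and grip.
It also fails if it takes over 56 s, if anything falls off the work surface, if the arm or the gripper's body presses on something with over 40 N, if the wrist force passes 120 N, or if a joint passes its speed limit or range.

## Working session

There is one attempt and no reset: what is moved stays moved. The work goes in short steps, Python scripts to look and compute and a shell command to move; the robot and the scene stay as the last step left them, time stands still between calls to the robot, and variables do not carry over. Pictures are saved under pics/ and viewed, and the job is handed in when it is done.

```bash
mkdir -p pics
python3 - <<'E'
from station import readout, read_camera, calibration
import cv2, numpy as np
print(readout.get_obs())
for n in ["scene","top"]:
    im=read_camera(n); cv2.imwrite(f"pics/{n}0.png",im[:,:,::-1])
    c=calibration(n); print(n,np.round(c["K"],1).tolist(),np.round(c["distortion"],4),np.round(c["world_to_cam"],3).tolist())
E
```

```text
{'time_s': 0.0, 'q': array([ 1.11970968e+00,  1.81540464e-01,  1.60804217e+00,  3.29137728e-05,
        1.35378365e+00, -2.06317462e-01]), 'qd': array([-0.00045   ,  0.00114334,  0.00073754,  0.00028671, -0.00137427,
       -0.00028736]), 'effort': array([-1.15426556e-03, -4.44875801e+01, -3.51337659e+01, -3.08788904e-04,
        9.17625788e-03, -3.06558000e-06]), 'tool_pos': array([0.139082  , 0.55736566, 0.24136795]), 'tool_rot': array([ 1.22082791e-01,  9.92519524e-01, -8.34148303e-04, -3.01484006e-04]), 'contact_force': array([0.33906451, 0.58656351, 0.27544578]), 'torque': array([-0.05091979,  0.02438943, -0.00879551]), 'finger_gap': 0.08573711218808866}
scene [[489.6, 0.0, 325.2], [0.0, 489.6, 195.4], [0.0, 0.0, 1.0]] [0.0197 0.     0.     0.     0.    ] [[0.805, 0.593, 0.001, -0.396], [0.472, -0.64, -0.606, -0.176], [-0.358, 0.489, -0.795, 1.66], [0.0, 0.0, 0.0, 1.0]]
top [[379.9, 0.0, 317.8], [0.0, 379.9, 207.4], [0.0, 0.0, 1.0]] [-0.0195  0.      0.      0.      0.    ] [[0.049, -0.999, 0.001, -0.018], [-0.97, -0.048, -0.237, 0.531], [0.236, 0.011, -0.972, 1.083], [0.0, 0.0, 0.0, 1.0]]
```

View pics/scene0.png

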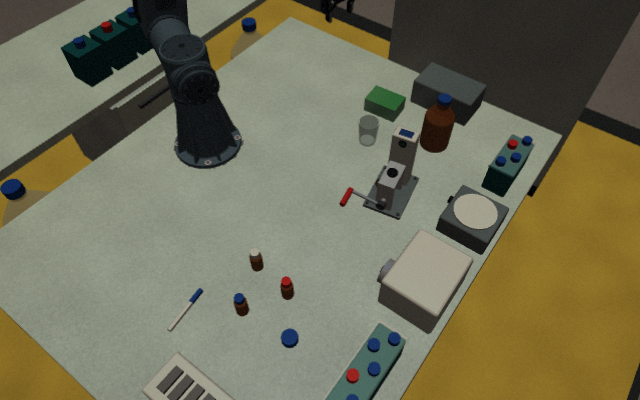

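View pics/top0.png

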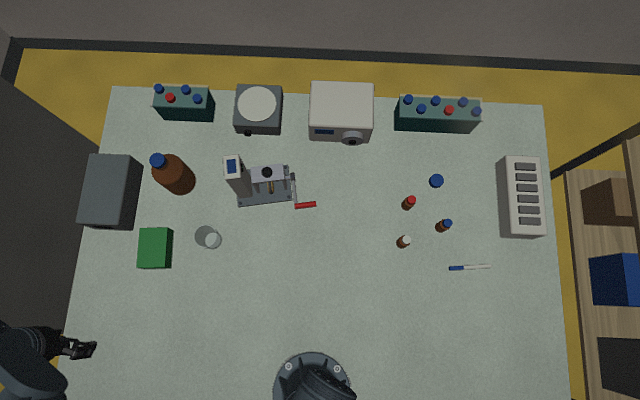

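```bash
cat > h.py <<'E'
import cv2, numpy as np
from station import calibration
def cal(n):
    c=calibration(n); return np.array(c["K"]),np.array(c["distortion"]),np.array(c["world_to_cam"])
def proj(n,P,c=None):
    K,d,T=c or cal(n); P=np.atleast_2d(np.asarray(P,float))
    return cv2.projectPoints(P,cv2.Rodrigues(T[:3,:3])[0],T[:3,3],K,d)[0][:,0]
def ray(n,uv,z,c=None):
    K,d,T=c or cal(n)
    u=cv2.undistortPoints(np.array([[uv]],float),K,d)[0,0]
    r=T[:3,:3].T@np.array([u[0],u[1],1]); o=-T[:3,:3].T@T[:3,3]
    return o+r*(z-o[2])/r[2]
E
python3 - <<'E'
import cv2
from h import *
t=cv2.imread("pics/top0.png");s=cv2.imread("pics/scene0.png")
a=cv2.resize(t[140:220,215:325],None,fx=7,fy=7,interpolation=cv2.INTER_CUBIC)
cv2.imwrite("pics/t_lift.png",a)
b=cv2.resize(s[120:230,330:430],None,fx=5.4,fy=5.4,interpolation=cv2.INTER_CUBIC)
cv2.imwrite("pics/s_lift.png",b)
c=cv2.resize(t[165:275,385:500],None,fx=5.4,fy=5.4,interpolation=cv2.INTER_CUBIC)
cv2.imwrite("pics/t_vial.png",c)
E
```

```text
(no output)
```

View pics/t_lift.png

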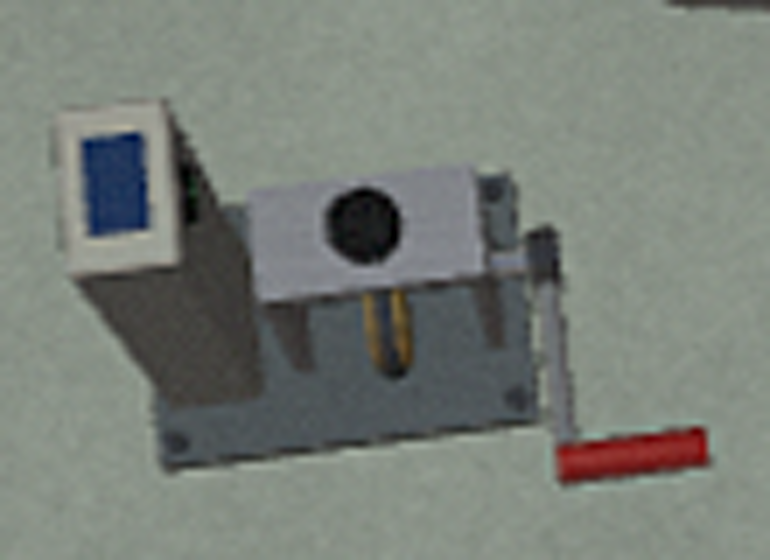

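View pics/s_lift.png

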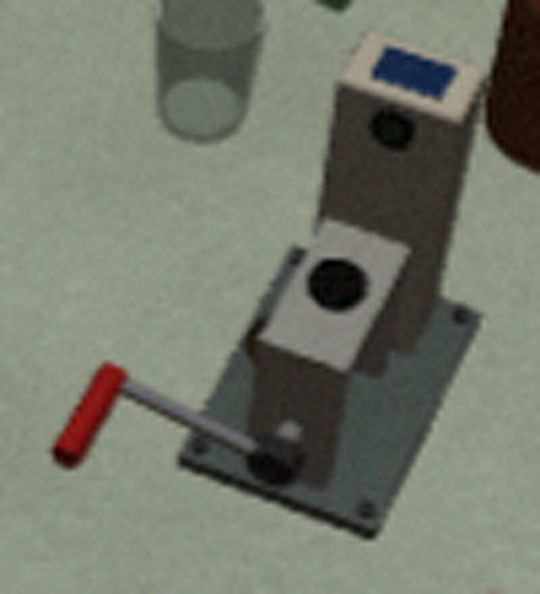

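View pics/t_vial.png

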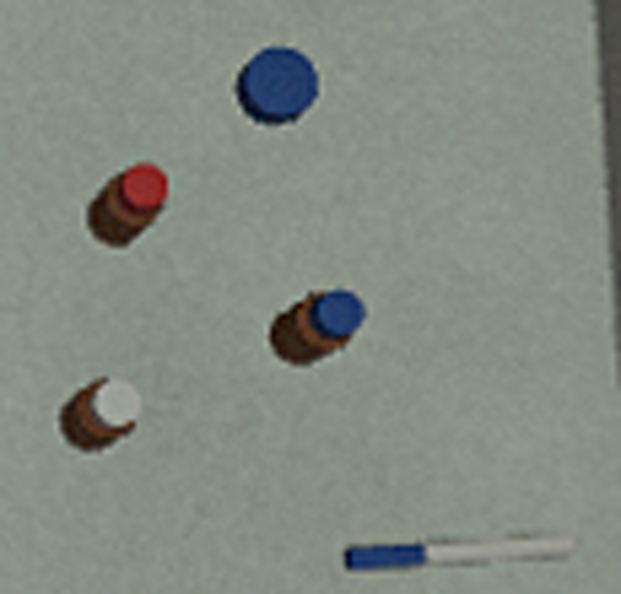

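Run:
```python
from h import *
from scipy.optimize import least_squares
from station import read_camera
def U(p,f,o): return [(p[0]+.5)/f-.5+o[0],(p[1]+.5)/f-.5+o[1]]
top=[((25,48,121),(248,190)),((25,-48,121),(472,168)),((-25,-48,121),(488,275)),((-25,48,121),(262,303)),((0,0,131),(364,225)),((60,-60,12),(512,175)),((-60,-60,12),(537,418)),((-60,115,12),(166,462))]
sc=[((25,48,121),(408,246)),((25,-48,121),(346,370)),((-25,-48,121),(258,336)),((-25,48,121),(328,221)),((0,0,131),(337,284)),((60,-60,12),(373,530)),((-60,-60,12),(182,457)),((60,115,12),(481,316))]
ct,cs=cal("top"),cal("scene")
def W(p,P):
    c,s=np.cos(p[2]),np.sin(p[2]);P=np.array(P)/1e3
    return P@np.array([[c,s,0],[-s,c,0],[0,0,1]])+[p[0],p[1],0]
to=np.array([U(b,7,(215,140)) for a,b in top]);so=np.array([U(b,5.4,(330,120)) for a,b in sc])
ft=lambda p:(proj("top",W(p,[a for a,b in top]),ct)-to)
fs=lambda p:(proj("scene",W(p,[a for a,b in sc]),cs)-so)
for nm,f in (("top",lambda p:ft(p).ravel()),("scene",lambda p:fs(p).ravel()),("both",lambda p:np.r_[ft(p).ravel(),fs(p).ravel()])):
    r=least_squares(f,[.5,.1,0]);print(nm,r.x,np.abs(r.fun).max())
p=r.x
print("pad",ray("top",to[4],.131),ray("scene",so[4],.131))
print("grip rest",W(p,[(-99,-105,72)]),"up",W(p,[(0,-105,155)]),"shaft",W(p,[(0,-105,55)]))
print("vial",ray("top",U((339,313),5.4,(385,165)),.078), ray("scene",(240,298),.078))
for n,q in (("red",(145,187)),("white",(117,404))): print(n,ray("top",U(q,5.4,(385,165)),.078))
```

```text
top [0.61390841 0.16019657 0.1738545 ] 1.2095434339508415
scene [0.61370134 0.15985345 0.17534371] 1.1103210111623412
both [0.61378192 0.16004933 0.17437611] 1.155895900470938
pad [0.61386191 0.16039755 0.131     ] [0.61431888 0.15815595 0.131     ]
grip rest [[0.5345001  0.03946578 0.072     ]] up [[0.63199877 0.05664166 0.155     ]] shaft [[0.63199877 0.05664166 0.055     ]]
vial [ 0.5003047  -0.37785311  0.078     ] [ 0.50493988 -0.37954796  0.078     ]
red [ 0.56657349 -0.27205001  0.078     ]
white [ 0.44408353 -0.2557495   0.078     ]
```

```bash
python3 -m jog '{"travel":[[1.7,-3.7,0],[3.4,-7.4,0],[5.1,-11.1,0],[6.8,-14.8,0],[8.5,-18.5,0],[10.2,-22.2,0],[11.9,-25.9,0],[13.6,-29.6,0]],"dr":[[0,0,-0.12],[0,0,-0.24],[0,0,-0.36],[0,0,-0.48],[0,0,-0.6],[0,0,-0.72],[0,0,-0.84],[0,0,-0.96]],"claw":[1,1,1,1,1,1,1,1]}'
```

```text
time_s: 0.77
tool_pos: [0.2751, 0.2597, 0.2412]
tool_rot: [0.569, 0.823, -0.001, -0.001]
contact_force: [0.3, -0.2, -0.1]
finger_gap: 0.0854
```

```bash
python3 -m jog '{"travel":[[1.3,-3.8,0],[2.6,-7.6,0],[3.9,-11.4,0],[5.2,-15.2,0],[6.5,-19,0],[7.8,-22.8,0],[9.1,-26.6,0],[10.4,-30.4,0]],"dr":[[0,0,-0.1],[0,0,-0.187],[0,0,-0.187],[0,0,-0.187],[0,0,-0.187],[0,0,-0.187],[0,0,-0.187],[0,0,-0.187]],"claw":[1,1,1,1,1,1,1,1]}'
python3 -m jog '{"travel":[[1.3,-3.8,0],[2.6,-7.6,0],[3.9,-11.4,0],[5.2,-15.2,0],[6.5,-19,0],[7.8,-22.8,0],[9.1,-25,0],[9.1,-25,0]],"dr":[[0,0,0],[0,0,0],[0,0,0],[0,0,0],[0,0,0],[0,0,0],[0,0,0],[0,0,0]],"claw":[1,1,1,1,1,1,1,1]}'
python3 - <<'E'
from h import *
from station import readout, read_camera, calibration
o=readout.get_obs();print(o["tool_pos"],o["tool_rot"],o["q"])
c=cal("wrist");im=read_camera("wrist");cv2.imwrite("pics/w1.png",im[:,:,::-1])
print(c[2].round(4).tolist(), c[0].tolist())
np.save("w1.npy",c[2])
print(proj("wrist",[(.502,-.378,.078),(.502,-.378,0)],c))
E
```

```text
time_s: 1.43
tool_pos: [0.379, -0.0464, 0.2412]
tool_rot: [0.643, 0.766, -0.0, -0.0]
contact_force: [1.2, 1.2, -1.4]
finger_gap: 0.0852
time_s: 2.1
tool_pos: [0.4708, -0.3009, 0.2404]
tool_rot: [0.645, 0.764, -0.001, -0.0]
contact_force: [-1.2, 0.1, 0.9]
finger_gap: 0.085
[ 0.47082669 -0.30085461  0.24036555] [ 6.44690584e-01  7.64443348e-01 -6.47128140e-04 -2.34998012e-06] [-7.80295706e-01  1.46549672e-01  1.65029244e+00 -1.32424190e-03
  1.34465241e+00 -9.49557911e-01]
[[0.9856, 0.1688, -0.0002, -0.4129], [0.1608, -0.9389, 0.3044, -0.3979], [0.0512, -0.3, -0.9526, 0.2631], [0.0, 0.0, 0.0, 1.0]] [[327.4301479822037, 0.0, 317.9676997162156], [0.0, 327.4301479822037, 196.03795294643322], [0.0, 0.0, 1.0]]
[[335.95812409 257.36710467]
 [332.65129706 226.73671724]]
```

View pics/w1.png

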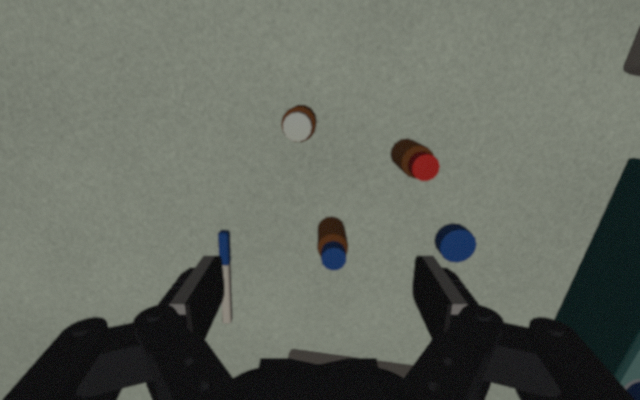

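Run:
```python
from h import *
im=cv2.imread("pics/w1.png");c=(cal("wrist")[0],cal("wrist")[1],np.load("w1.npy"))
h=cv2.cvtColor(im,cv2.COLOR_BGR2HSV)
def blob(im,x0,x1,y0,y1):
    b=im[y0:y1,x0:x1].astype(int);m=((b[:,:,0]-b[:,:,2]>40)).astype(np.uint8)
    ct=max(cv2.findContours(m,0,2)[0],key=cv2.contourArea);(x,y),r=cv2.minEnclosingCircle(ct)
    M=cv2.moments(ct);return (x+x0,y+y0),r,(M['m10']/M['m00']+x0,M['m01']/M['m00']+y0)
for n,box,cc in (("w1",(310,360,230,280),c),("top0",(430,460,210,240),None),("scene0",(225,255,285,310),None)):
    r=blob(cv2.imread(f"pics/{n}.png"),*box);nm={"w":"wrist","t":"top","s":"scene"}[n[0]]
    print(n,r,ray(nm,r[0],.078,cc),ray(nm,r[2],.078,cc))
```

```text
w1 ((333.2142848968506, 257.5), 11.747875213623047, (333.23939393939395, 257.6679653679654)) [ 0.49931669 -0.37861005  0.078     ] [ 0.49937595 -0.37879087  0.078     ]
top0 ((447.7857151031494, 222.0714282989502), 4.3154730796813965, (447.5529411764706, 222.48627450980393)) [ 0.50182897 -0.37913275  0.078     ] [ 0.50054054 -0.37840181  0.078     ]
scene0 ((238.5, 297.5), 4.94984769821167, (238.5, 297.22701149425285)) [ 0.50098086 -0.38076713  0.078     ] [ 0.50047522 -0.38021593  0.078     ]
```

```bash
python3 -m jog '{"travel":[[1,-2.6,-2],[2,-5.2,-4],[2.9,-7.8,-6],[2.9,-7.8,-9],[2.9,-7.8,-12],[2.9,-7.8,-15],[2.9,-7.8,-15],[2.9,-7.8,-15]],"dr":[[0,0,0],[0,0,0],[0,0,0],[0,0,0],[0,0,0],[0,0,0],[0,0,0],[0,0,0]],"claw":[1,1,1,1,1,1,1,1]}'
python3 - <<'E'
from h import *
from station import readout, read_camera
o=readout.get_obs();print(o["tool_pos"],o["tool_rot"])
c=cal("wrist");im=read_camera("wrist")[:,:,::-1];cv2.imwrite("pics/w2.png",im)
b=im.astype(int);m=(b[:,:,0]-b[:,:,2]>40).astype(np.uint8)
for ct in cv2.findContours(m,0,2)[0]:
    if cv2.contourArea(ct)>150:
        M=cv2.moments(ct);p=(M['m10']/M['m00'],M['m01']/M['m00']);print(p,cv2.minEnclosingCircle(ct),ray("wrist",p,.078,c))
E
```

```text
time_s: 2.82
tool_pos: [0.4978, -0.3739, 0.0887]
tool_rot: [0.644, 0.765, 0.0, -0.004]
contact_force: [1.1, 0.4, 0.7]
finger_gap: 0.0851
[ 0.49782632 -0.37392428  0.08866073] [ 6.43894396e-01  7.65105680e-01  1.09297865e-04 -3.64588490e-03]
(320.1694115380911, 268.4596937301358) ((320.34783935546875, 267.5), 25.133237838745117) [ 0.49945867 -0.37914041  0.078     ]
(135.7227450980392, 247.45450980392155) ((137.9322052001953, 247.22882080078125), 28.65654945373535) [ 0.4098196  -0.38344554  0.078     ]
(542.45497516903, 244.0616885059534) ((542.5979614257812, 245.04124450683594), 33.63163375854492) [ 0.60225757 -0.34796177  0.078     ]
```

View pics/w2.png

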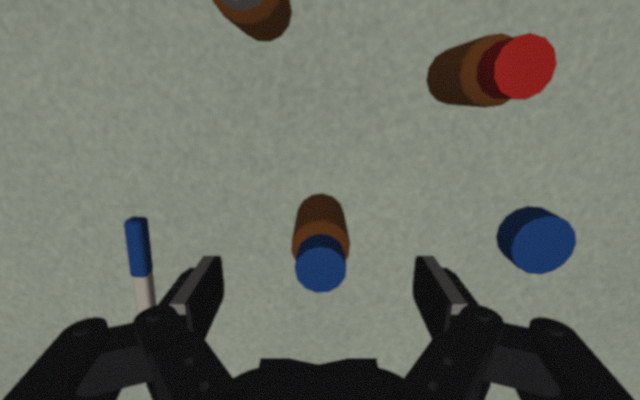

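```bash
python3 -m jog '{"travel":[[0.2,-0.5,-1],[0.2,-0.5,-2.5],[0.2,-0.5,-4],[0.2,-0.5,-5.2],[0.2,-0.5,-5.8],[0.2,-0.5,-5.8],[0.2,-0.5,-5.8],[0.2,-0.5,-5.8]],"dr":[[0,0,0],[0,0,0],[0,0,0],[0,0,0],[0,0,0],[0,0,0],[0,0,0],[0,0,0]],"claw":[1,1,1,1,1,1,1,1]}'
python3 - <<'E'
from station import readout
o=readout.get_obs();print(o["tool_pos"],o["tool_rot"])
E
```

```text
time_s: 3.53
tool_pos: [0.5018, -0.3811, 0.0341]
tool_rot: [0.644, 0.765, -0.0, -0.0]
contact_force: [-0.1, -0.4, 0.4]
finger_gap: 0.0852
[ 0.50175559 -0.3811038   0.0341077 ] [ 6.43904166e-01  7.65105954e-01 -3.30127317e-04 -4.40663981e-04]
```

```bash
python3 -m jog '{"travel":[[-0.2,0.1,-0.4],[-0.2,0.1,-0.4],[-0.2,0.1,-0.4],[-0.2,0.1,-0.4],[-0.2,0.1,-0.4],[-0.2,0.1,-0.4],[-0.2,0.1,-0.4],[-0.2,0.1,-0.4]],"dr":[[0,0,0],[0,0,0],[0,0,0],[0,0,0],[0,0,0],[0,0,0],[0,0,0],[0,0,0]],"claw":[1,1,1,0,-0.3,-0.6,-0.8,-1]}' 30
python3 -m jog '{"travel":[[0,0,0],[0,0,0],[0,0,0],[0,0,0],[0,0,0],[0,0,0]],"dr":[[0,0,0],[0,0,0],[0,0,0],[0,0,0],[0,0,0],[0,0,0]],"claw":[-1,-1,-1,-1,-1,-1]}' 30
python3 - <<'E'
from h import *
from station import readout, read_camera
o=readout.get_obs();print(o["tool_pos"],o["tool_rot"])
im=read_camera("wrist")[:,:,::-1];cv2.imwrite("pics/w3.png",im)
E
```

```text
time_s: 4.2
tool_pos: [0.5, -0.3802, 0.0304]
tool_rot: [0.644, 0.765, -0.0, -0.0]
contact_force: [0.3, 0.3, -0.5]
finger_gap: 0.0335
time_s: 4.7
tool_pos: [0.5, -0.3802, 0.0303]
tool_rot: [0.644, 0.765, -0.0, -0.0]
contact_force: [0.3, -0.2, 0.1]
finger_gap: 0.033
[ 0.49998799 -0.38020526  0.03030074] [ 6.43894861e-01  7.65113895e-01 -3.04249499e-04 -2.07426854e-04]
```

View pics/w3.png

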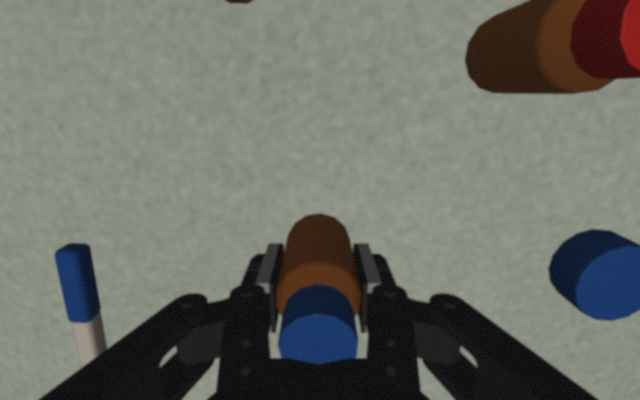

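```bash
python3 - <<'E'
from h import *
b=cv2.imread("pics/w3.png").astype(int)
m=((b[:,:,0]-b[:,:,2]>40)&(b[:,:,0]>100)).astype(np.uint8)
m[:,:270]=0;m[:,370:]=0;m[:270]=0
ys,xs=np.nonzero(m);print(xs.min(),xs.max(),ys.min(),ys.max())
ct=max(cv2.findContours(m,0,2)[0],key=cv2.contourArea)
pts=ct[:,0]; 
# project cap top circle for candidate centers
t=np.linspace(0,2*np.pi,73)
for cy in (-.377,-.379,-.380,-.381,-.383):
    P=np.c_[.4995+.013*np.cos(t),cy+.013*np.sin(t),0*t+.078];q=proj("wrist",P);print(cy,q.min(0),q.max(0))
E
python3 -m jog '{"travel":[[0,0,1],[0,0,3],[0,0,6],[0,0,9],[0,0,13],[0,0,17],[0,0,20],[0,0,20]],"dr":[[0,0,0],[0,0,0],[0,0,0],[0,0,0],[0,0,0],[0,0,0],[0,0,0],[0,0,0]],"claw":[-1,-1,-1,-1,-1,-1,-1,-1]}'
```

```text
279 356 315 362
-0.377 [277.62789332 304.08624555] [360.75763972 371.97228551]
-0.379 [276.78541912 309.62924594] [359.41531724 376.68761413]
-0.38 [276.36808223 312.37464972] [358.75006929 379.02432962]
-0.381 [275.95331642 315.10285149] [358.08872197 381.34722982]
-0.383 [275.12965607 320.50822704] [356.77760625 385.95202949]
time_s: 5.42
tool_pos: [0.5027, -0.383, 0.24]
tool_rot: [0.644, 0.765, -0.001, 0.007]
contact_force: [1.5, -1.1, 0.0]
finger_gap: 0.0332
```

```bash
python3 -m jog '{"travel":[[0.4,2,0],[1.1,5.5,0],[1.9,9.5,0],[2.7,13.3,0],[3.5,17.1,0],[4.3,20.9,0],[5.1,24.7,0],[5.9,28.5,0]],"dr":[[0,0,0],[0,0,0],[0,0,0],[0,0,0],[0,0,0],[0,0,0],[0,0,0],[0,0,0]],"claw":[-1,-1,-1,-1,-1,-1,-1,-1]}'
python3 -m jog '{"travel":[[0.8,3.8,0],[1.6,7.6,0],[2.4,11.4,0],[3.1,15,0],[3.8,18,0],[4.1,19.5,0],[4.1,19.5,0],[4.1,19.5,0]],"dr":[[0,0,0],[0,0,0],[0,0,0],[0,0,0],[0,0,0],[0,0,0],[0,0,0],[0,0,0]],"claw":[-1,-1,-1,-1,-1,-1,-1,-1]}'
python3 - <<'E'
from h import *
from station import readout, read_camera
o=readout.get_obs();print(o["tool_pos"],o["tool_rot"])
c=cal("wrist");im=read_camera("wrist")[:,:,::-1];cv2.imwrite("pics/w4.png",im)
np.save("w4.npy",c[2])
print(proj("wrist",[(.6138,.1601,.131)],c))
E
```

```text
time_s: 6.08
tool_pos: [0.5614, -0.0961, 0.2402]
tool_rot: [0.644, 0.765, -0.001, 0.007]
contact_force: [0.5, -0.8, -0.5]
finger_gap: 0.0331
time_s: 6.75
tool_pos: [0.602, 0.0997, 0.24]
tool_rot: [0.643, 0.766, -0.002, 0.007]
contact_force: [0.3, -0.1, -1.2]
finger_gap: 0.0331
[0.60197684 0.09970582 0.23995095] [ 0.64307345  0.76577446 -0.00167695  0.00657278]
[[348.23485733 118.51379111]]
```

View pics/w4.png

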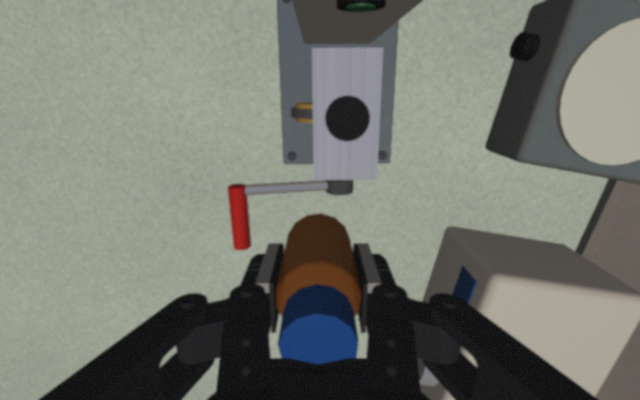

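```bash
cat > nxt.py <<'E'
from h import *
from station import readout
from scipy.spatial.transform import Rotation as R
def dr(yaw=.1744):
    a=(yaw+np.pi/2)/2;o=readout.get_obs()
    return (R.from_quat([np.cos(a),np.sin(a),0,0])*R.from_quat(o["tool_rot"]).inv()).as_rotvec()
def report(t):
    o=readout.get_obs();print("t",o["time_s"],"pos",o["tool_pos"].round(4),"shift cm",((np.array(t)-o["tool_pos"])*100).round(2),"dr",dr().round(4),"F",o["contact_force"].round(1),"gap",o["finger_gap"].round(4))
E
python3 - <<'E'
from nxt import *
b=cv2.imread("pics/w4.png").astype(int);c=(cal("wrist")[0],cal("wrist")[1],np.load("w4.npy"))
m=(b.max(2)<60).astype(np.uint8);m[:90]=0;m[145:]=0;m[:,:318]=0;m[:,377:]=0
ct=max(cv2.findContours(m,0,2)[0],key=cv2.contourArea);M=cv2.moments(ct);p=(M['m10']/M['m00'],M['m01']/M['m00'])
print(p,cv2.contourArea(ct),ray("wrist",p,.131,c))
report((.6138,.1601,.21))
E
```

```text
(347.00661035622477, 117.89802913453299) 1361.5 [0.61284793 0.16037005 0.131     ]Traceback (most recent call last):
  File "<stdin>", line 6, in <module>
  File "nxt.py", line 8, in report
    o=readout.get_obs();print("t",o["time_s"],"pos",o["tool_pos"].round(4),"shift cm",((np.array(t)-o["tool_pos"])*100).round(2),"dr",dr().round(4),"F",o["contact_force"].round(1),"gap",o["finger_gap"].round(4))
                                                                                                                                                                                          ^^^^^^^^^^^^^^^^^^^^^
AttributeError: 'float' object has no attribute 'round'
```

```bash
sed -i 's/o\["finger_gap"\].round(4)/round(o["finger_gap"],4)/' nxt.py
python3 - <<'E'
from nxt import *
report((.6133,.1603,.20))
E
```

```text
t 6.8 pos [0.602  0.0987 0.24  ] shift cm [ 1.13  6.16 -4.  ] dr [0.0112 0.008  0.0021] F [ 0.3  0.3 -0.8] gap 0.0328
```

```bash
python3 -m jog '{"travel":[[0.4,2,0],[0.8,4,0],[1.1,5.8,-0.5],[1.1,6.2,-1.5],[1.1,6.2,-3],[1.1,6.2,-4.5],[1.1,6.2,-5],[1.1,6.2,-5]],"dr":[[0.011,0.008,0.002],[0.011,0.008,0.002],[0.011,0.008,0.002],[0.011,0.008,0.002],[0.011,0.008,0.002],[0.011,0.008,0.002],[0.011,0.008,0.002],[0.011,0.008,0.002]],"claw":[-1,-1,-1,-1,-1,-1,-1,-1]}'
python3 -m jog '{"travel":[[0,0,0],[0,0,0]],"dr":[[0,0,0],[0,0,0]],"claw":[-1,-1]}'
python3 - <<'E'
from nxt import *
report((.6133,.1603,.163))
E
```

```text
time_s: 7.47
tool_pos: [0.6116, 0.1592, 0.1876]
tool_rot: [0.643, 0.765, -0.002, -0.001]
contact_force: [0.3, -0.1, -1.4]
finger_gap: 0.033
time_s: 7.63
tool_pos: [0.6119, 0.1582, 0.1881]
tool_rot: [0.644, 0.765, -0.002, -0.001]
contact_force: [-0.2, 0.0, -0.9]
finger_gap: 0.0333
t 7.6333 pos [0.6119 0.1582 0.1881] shift cm [ 0.14  0.21 -2.51] dr [ 0.0011 -0.004   0.0027] F [-0.2  0.  -0.9] gap 0.0333
```

```bash
python3 -m jog '{"travel":[[0.1,0.2,-0.5],[0.1,0.2,-1.1],[0.1,0.2,-1.6],[0.1,0.2,-2],[0.1,0.2,-2.1],[0.1,0.2,-2.1],[0.1,0.2,-2.1],[0.1,0.2,-2.1]],"dr":[[0.001,-0.004,0.003],[0.001,-0.004,0.003],[0.001,-0.004,0.003],[0.001,-0.004,0.003],[0.001,-0.004,0.003],[0.001,-0.004,0.003],[0.001,-0.004,0.003],[0.001,-0.004,0.003]],"claw":[-1,-1,-1,-1,-1,-1,-1,-1]}'
python3 - <<'E'
from nxt import *
from station import read_camera
report((.6133,.1603,.163))
for n in ("scene","top","wrist"):
    im=read_camera(n)[:,:,::-1];cv2.imwrite(f"pics/{n}5.png",im)
a=cv2.imread("pics/scene5.png")[110:220,340:440];b=cv2.imread("pics/top5.png")[120:220,215:325]
cv2.imwrite("pics/c5.png",np.hstack([cv2.resize(a,(390,429),interpolation=2),cv2.resize(b,(400,429),interpolation=2)]))
E
```

```text
time_s: 8.3
tool_pos: [0.6131, 0.1602, 0.1674]
tool_rot: [0.643, 0.766, 0.0, 0.0]
contact_force: [-1.0, -0.4, -0.8]
finger_gap: 0.0332
t 8.3 pos [0.6131 0.1602 0.1674] shift cm [ 0.02  0.01 -0.44] dr [ 0.0002  0.0005 -0.0004] F [-1.  -0.4 -0.8] gap 0.0332
```

View pics/c5.png

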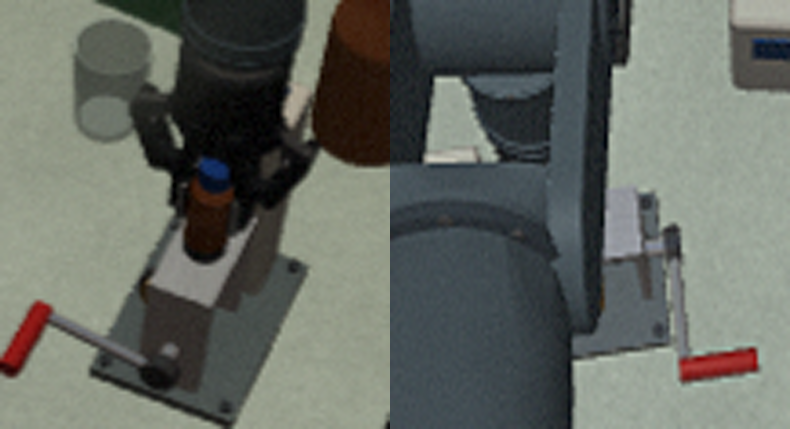

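View pics/wrist5.png

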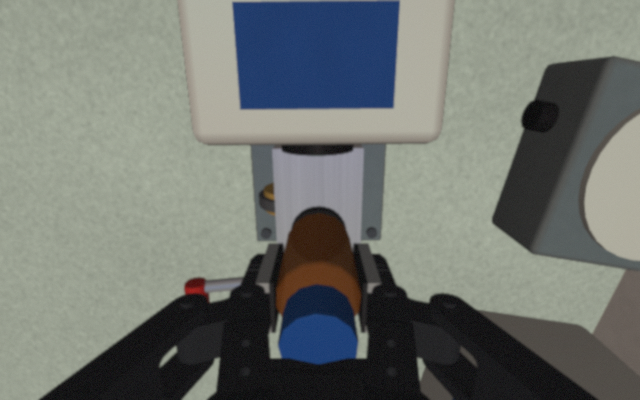

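```bash
python3 -m jog '{"travel":[[0,0,-0.2],[0,0,-0.35],[0,0,-0.5],[0,0,-0.6],[0,0,-0.6],[0,0,-0.6]],"dr":[[0,0,0],[0,0,0],[0,0,0],[0,0,0],[0,0,0],[0,0,0]],"claw":[-1,-1,-1,-1,-1,-1]}'
python3 - <<'E'
from nxt import *
report((.6133,.1603,.1613))
E
```

```text
time_s: 8.95
tool_pos: [0.613, 0.1602, 0.1614]
tool_rot: [0.643, 0.766, 0.0, 0.0]
contact_force: [-0.4, 0.4, -1.2]
finger_gap: 0.033
t 8.95 pos [0.613  0.1602 0.1614] shift cm [ 0.03  0.01 -0.01] dr [ 0.0001  0.0005 -0.0004] F [-0.4  0.4 -1.2] gap 0.033
```

```bash
python3 -m jog '{"travel":[[0,0,-0.05],[0,0,-0.1],[0,0,-0.1]],"dr":[[0,0,0],[0,0,0],[0,0,0]],"claw":[-1,-1,-1]}'
```

```text
time_s: 9.2
tool_pos: [0.6131, 0.1602, 0.1611]
tool_rot: [0.643, 0.766, 0.0, 0.0]
contact_force: [-1.8, -0.4, 3.4]
finger_gap: 0.0334
```

```bash
python3 -m jog '{"travel":[[0,0,0],[0,0,0],[0,0,0],[0,0,0],[0,0,0],[0,0,0],[0,0,0]],"dr":[[0,0,0],[0,0,0],[0,0,0],[0,0,0],[0,0,0],[0,0,0],[0,0,0]],"claw":[-0.2,-0.1,0,0.2,0.4,0.5,0.5]}'
python3 - <<'E'
from nxt import *
from station import read_camera
report((.6133,.1603,.30))
im=read_camera("wrist")[:,:,::-1];cv2.imwrite("pics/w6.png",im)
E
```

```text
time_s: 9.78
tool_pos: [0.6131, 0.1602, 0.161]
tool_rot: [0.643, 0.766, 0.0, 0.0]
contact_force: [-0.2, -0.4, -0.3]
finger_gap: 0.0642
t 9.7833 pos [0.6131 0.1602 0.161 ] shift cm [2.00e-02 1.00e-02 1.39e+01] dr [ 0.0002  0.0007 -0.0004] F [-0.2 -0.4 -0.3] gap 0.0642
```

View pics/w6.png

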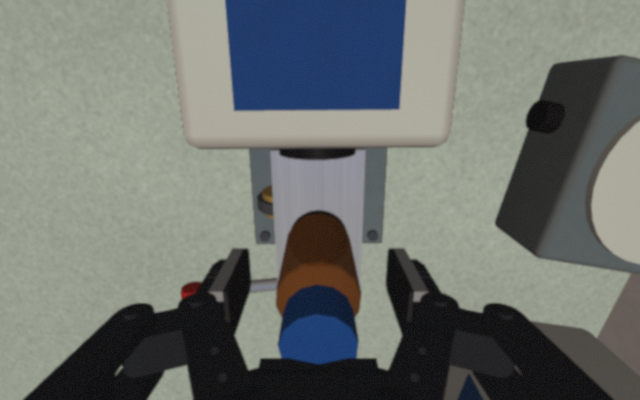

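```bash
python3 -m jog '{"travel":[[0,0,0.5],[0,0,1.5],[0,0,3],[0,0,5],[0,0,7.5],[0,0,10.5],[0,0,12.5],[0,0,12.5]],"dr":[[0,0,0],[0,0,0],[0,0,0],[0,0,0],[0,0,0],[0,0,0],[0,0,0],[0,0,0]],"claw":[0.5,0.5,0.5,0.5,0.5,0.5,0.5,0.5]}'
python3 - <<'E'
from nxt import *
report((.5345,.0395,.20))
E
```

```text
time_s: 10.5
tool_pos: [0.6157, 0.1605, 0.2935]
tool_rot: [0.643, 0.766, 0.004, 0.004]
contact_force: [-0.1, -0.7, 0.6]
finger_gap: 0.064
t 10.5 pos [0.6157 0.1605 0.2935] shift cm [ -8.12 -12.1   -9.35] dr [-0.0006  0.0115 -0.0006] F [-0.1 -0.7  0.6] gap 0.064
```

```bash
python3 -m jog '{"travel":[[-1.5,-3,0],[-3.5,-6,0],[-5.5,-9,0],[-8.1,-12.1,0],[-8.1,-12.1,-3],[-8.1,-12.1,-6],[-8.1,-12.1,-8],[-8.1,-12.1,-8]],"dr":[[0,0.011,0],[0,0.011,0],[0,0.011,0],[0,0.011,0],[0,0.011,0],[0,0.011,0],[0,0.011,0],[0,0.011,0]],"claw":[0.5,0.5,0.5,0.5,0.5,0.5,0.5,0.5]}'
python3 - <<'E'
from nxt import *
from station import read_camera
report((.5345,.0395,.12))
c=cal("wrist");np.save("w7.npy",c[2])
for n in ("wrist","scene","top"):
    cv2.imwrite(f"pics/{n}7.png",read_camera(n)[:,:,::-1])
print(proj("wrist",[(.5345,.0395,.072)],c), proj("wrist",[(.6133,.1603,.209)],c),proj("top",[(.6133,.1603,.209)]))
a=cv2.imread("pics/scene7.png")[100:220,330:440];b=cv2.imread("pics/top7.png")[120:220,215:325]
cv2.imwrite("pics/c7.png",np.hstack([cv2.resize(a,(390,429),interpolation=2),cv2.resize(b,(400,429),interpolation=2)]))
E
```

```text
time_s: 11.17
tool_pos: [0.5316, 0.0396, 0.2092]
tool_rot: [0.643, 0.766, -0.002, -0.003]
contact_force: [-1.8, 0.3, -0.5]
finger_gap: 0.064
t 11.1667 pos [0.5316 0.0396 0.2092] shift cm [ 0.29 -0.01 -8.92] dr [-0.0018 -0.0073  0.0002] F [-1.8  0.3 -0.5] gap 0.064
[[322.64621966 187.5219222 ]] [[599.2995848   12.52879265]] [[262.8496082  162.45705005]]
```

View pics/c7.png

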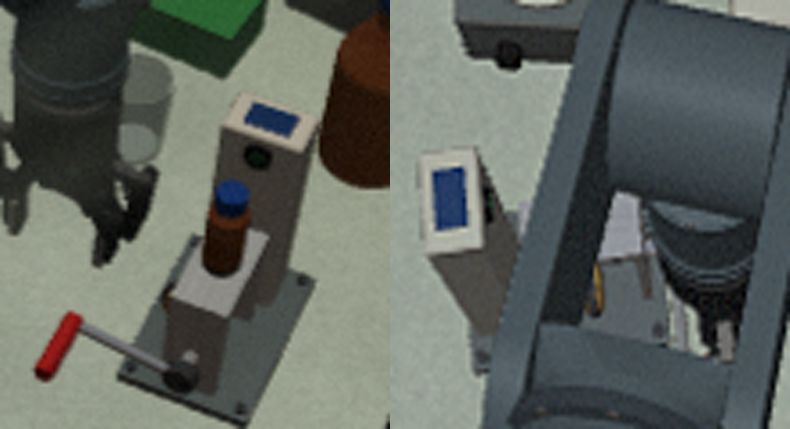

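View pics/wrist7.png

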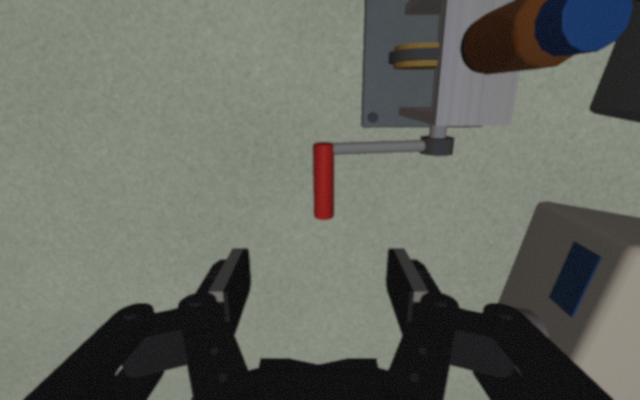

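Run:
```python
from nxt import *
c=(cal("wrist")[0],cal("wrist")[1],np.load("w7.npy"))
t=np.linspace(0,2*np.pi,73)
def draw(im,n,cx,cy,c=None,col=(0,255,0)):
    for z,r in ((.209,.013),(.192,.013),(.184,.017),(.131,.017)):
        q=proj(n,np.c_[cx+r*np.cos(t),cy+r*np.sin(t),0*t+z],c);cv2.polylines(im,[np.round(q*8).astype(int)],True,col,1,cv2.LINE_AA,3)
a=cv2.imread("pics/scene7.png");b=cv2.imread("pics/wrist7.png")
S=5
def up(im,x0,y0,x1,y1,n,c):
    A=cv2.resize(im[y0:y1,x0:x1],None,fx=S,fy=S,interpolation=2)
    for z,r in ((.209,.013),(.184,.017),(.131,.016)):
        q=(proj(n,np.c_[.6133+r*np.cos(t),.1603+r*np.sin(t),0*t+z],c)-[x0,y0]+.5)*S-.5
        cv2.polylines(A,[np.round(q).astype(int)],True,(0,255,0),1,cv2.LINE_AA)
    return A
A=up(a,360,130,420,220,"scene",None);B=up(b,440,0,540,90,"wrist",c)
B2=up(b,540,0,640,90,"wrist",c)
cv2.imwrite("pics/o7.png",np.hstack([A,B2]))
cv2.imwrite("pics/o7b.png",B)
```

```text
(no output)
```

View pics/o7.png

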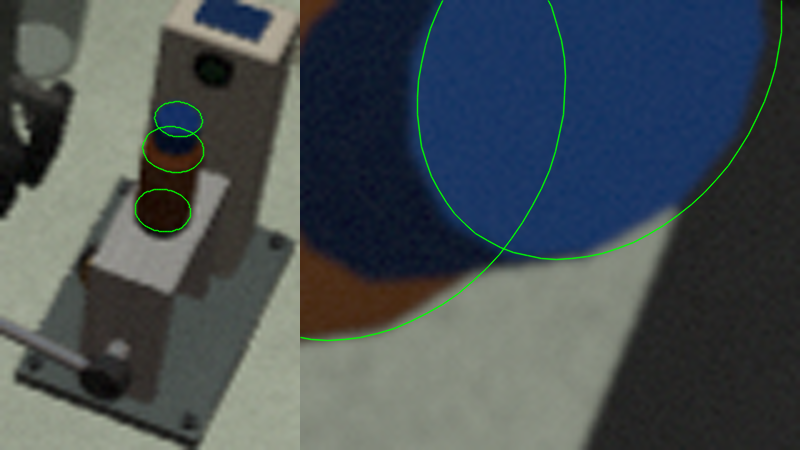

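View pics/o7b.png

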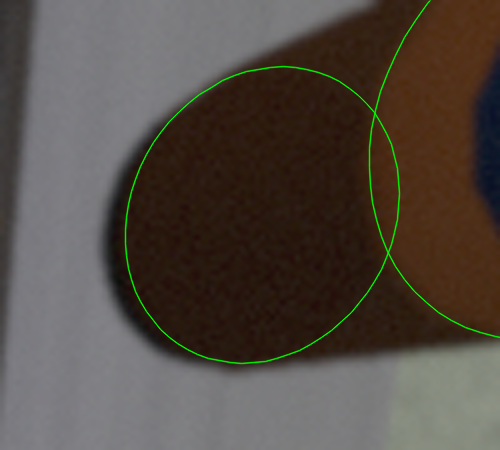

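```bash
python3 -m jog '{"travel":[[0.3,0,-2],[0.3,0,-5],[0.3,0,-8],[0.3,0,-11],[0.3,0,-13],[0.3,0,-14.2],[0.3,0,-14.2],[0.3,0,-14.2]],"dr":[[-0.002,-0.007,0],[-0.002,-0.007,0],[-0.002,-0.007,0],[-0.002,-0.007,0],[-0.002,-0.007,0],[-0.002,-0.007,0],[-0.002,-0.007,0],[-0.002,-0.007,0]],"claw":[0.5,0.5,0.5,0.5,0.5,0.5,0.5,0.5]}'
python3 - <<'E'
from nxt import *
report((.5347,.0395,.064))
E
```

```text
time_s: 11.98
tool_pos: [0.5396, 0.0395, 0.0741]
tool_rot: [0.642, 0.766, 0.003, 0.005]
contact_force: [0.4, -0.4, 0.4]
finger_gap: 0.0641
t 11.9833 pos [0.5396 0.0395 0.0741] shift cm [-0.49  0.   -1.01] dr [ 0.0018  0.0105 -0.0011] F [ 0.4 -0.4  0.4] gap 0.0641
```

```bash
python3 -m jog '{"travel":[[-0.3,0,-0.4],[-0.4,0,-0.8],[-0.4,0,-1],[-0.4,0,-1],[-0.4,0,-1],[-0.4,0,-1]],"dr":[[0.002,0.01,0],[0.002,0.01,0],[0.002,0.01,0],[0.002,0.01,0],[0.002,0.01,0],[0.002,0.01,0]],"claw":[0.5,0.5,0.5,0.5,0.5,0.5]}'
python3 - <<'E'
from nxt import *
report((.5347,.0395,.064))
E
```

```text
time_s: 12.48
tool_pos: [0.5358, 0.0395, 0.0644]
tool_rot: [0.642, 0.766, 0.0, 0.0]
contact_force: [0.7, 0.1, 1.1]
finger_gap: 0.064
t 12.4833 pos [0.5358 0.0395 0.0644] shift cm [-0.11  0.   -0.04] dr [-0.0001  0.0009 -0.001 ] F [0.7 0.1 1.1] gap 0.064
```

```bash
python3 -m jog '{"travel":[[-0.1,0,0],[-0.1,0,0],[-0.1,0,0],[-0.1,0,0],[-0.1,0,0],[-0.1,0,0],[-0.1,0,0],[-0.1,0,0]],"dr":[[0,0,0],[0,0,0],[0,0,0],[0,0,0],[0,0,0],[0,0,0],[0,0,0],[0,0,0]],"claw":[0.2,-0.1,-0.3,-0.5,-0.7,-1,-1,-1]}' 30
python3 - <<'E'
from nxt import *
from station import read_camera
report((.5347,.0395,.064))
cv2.imwrite("pics/w8.png",read_camera("wrist")[:,:,::-1])
E
```

```text
time_s: 13.15
tool_pos: [0.5352, 0.0395, 0.0646]
tool_rot: [0.642, 0.766, 0.001, 0.001]
contact_force: [1.9, 2.3, -0.6]
finger_gap: 0.0169
t 13.15 pos [0.5352 0.0395 0.0646] shift cm [-0.05 -0.   -0.06] dr [-0.0001  0.0019 -0.0011] F [ 1.9  2.3 -0.6] gap 0.0169
```

View pics/w8.png

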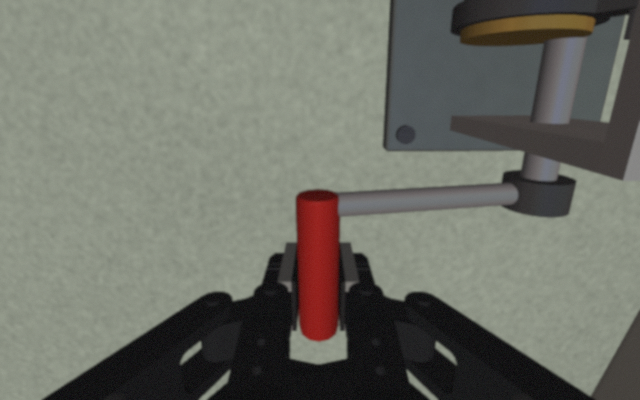

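```bash
cat > arc.py <<'E'
from nxt import *
import sys
SH=np.array([.632,.0566,.055]);OFF=np.array([.0004,0,-.0076])
def tgt(phi):
    e=.17+phi; return SH+.1*np.array([-np.cos(e)*.9848,-np.cos(e)*.1735,np.sin(e)])+OFF
def phi_now():
    o=readout.get_obs();d=o["tool_pos"]-OFF-SH;return np.arctan2(d[2],-(d[0]*.9848+d[1]*.1735))-.17, np.hypot(d[2],d[0]*.9848+d[1]*.1735)
if __name__=="__main__":
    print(phi_now());o=readout.get_obs()
    for p in map(float,sys.argv[1:]): print(p,((tgt(p)-o["tool_pos"])*100).round(2))
    report(tgt(1.4))
E
python3 arc.py .05 .1 .15 .2 .25 .3 .35 .4
```

```text
(np.float64(0.0024017892022043796), np.float64(0.1001579110645821))
0.05 [0.11 0.01 0.46]
0.1 [0.23 0.03 0.95]
0.15 [0.37 0.06 1.43]
0.2 [0.54 0.09 1.9 ]
0.25 [0.73 0.12 2.36]
0.3 [0.94 0.16 2.81]
0.35 [1.17 0.2  3.25]
0.4 [1.43 0.24 3.68]
t 13.2 pos [0.5352 0.0395 0.0646] shift cm [9.71 1.7  8.28] dr [-0.0002  0.0019 -0.0011] F [ 3.   1.3 -0.9] gap 0.017
```

```bash
python3 -m jog '{"travel":[[0.1,0,0.45],[0.25,0.05,0.95],[0.35,0.05,1.45],[0.55,0.1,1.9],[0.75,0.1,2.35],[0.95,0.15,2.8],[1.15,0.2,3.25],[1.45,0.25,3.7]],"dr":[[0,0,0],[0,0,0],[0,0,0],[0,0,0],[0,0,0],[0,0,0],[0,0,0],[0,0,0]],"claw":[-1,-1,-1,-1,-1,-1,-1,-1]}'
python3 arc.py .45 .5 .55 .6 .65 .7 .75 .8
```

```text
time_s: 13.87
tool_pos: [0.5474, 0.0418, 0.1012]
tool_rot: [0.642, 0.766, -0.001, -0.001]
contact_force: [-8.8, -3.4, -1.6]
finger_gap: 0.017
(np.float64(0.3872677299685683), np.float64(0.10168245711878408))
0.45 [0.49 0.07 0.43]
0.5 [0.78 0.12 0.83]
0.55 [1.1  0.18 1.22]
0.6 [1.43 0.24 1.58]
0.65 [1.78 0.3  1.93]
0.7 [2.15 0.36 2.27]
0.75 [2.54 0.43 2.58]
0.8 [2.93 0.5  2.87]
t 13.8667 pos [0.5474 0.0418 0.1012] shift cm [8.49 1.48 4.62] dr [ 0.0005 -0.0041 -0.0015] F [-8.8 -3.4 -1.6] gap 0.017
```

```bash
python3 -m jog '{"travel":[[0.5,0.1,0.45],[0.8,0.1,0.85],[1.1,0.2,1.2],[1.45,0.25,1.6],[1.8,0.3,1.95],[2.15,0.35,2.25],[2.55,0.45,2.6],[2.95,0.5,2.85]],"dr":[[0,-0.004,0],[0,-0.004,0],[0,-0.004,0],[0,-0.004,0],[0,-0.004,0],[0,-0.004,0],[0,-0.004,0],[0,-0.004,0]],"claw":[-1,-1,-1,-1,-1,-1,-1,-1]}'
python3 arc.py .85 .9 .95 1 1.05 1.1 1.15 1.2
```

```text
time_s: 14.53
tool_pos: [0.5705, 0.0459, 0.1309]
tool_rot: [0.642, 0.767, -0.006, -0.005]
contact_force: [-36.2, -6.4, 31.7]
finger_gap: 0.0166
(np.float64(0.7554862149702475), np.float64(0.10446029042166478))
0.85 [1.04 0.16 0.18]
0.9 [1.46 0.24 0.43]
0.95 [1.9  0.31 0.66]
1.0 [2.35 0.39 0.86]
1.05 [2.81 0.47 1.05]
1.1 [3.27 0.56 1.21]
1.15 [3.75 0.64 1.34]
1.2 [4.23 0.72 1.45]
t 14.5333 pos [0.5705 0.0459 0.1309] shift cm [6.18 1.07 1.65] dr [ 0.0027 -0.0165 -0.0026] F [-36.2  -6.4  31.7] gap 0.0166
```

Run:
```python
from nxt import *
from station import read_camera
cw=cal("wrist");w=read_camera("wrist")[:,:,::-1]
s=read_camera("scene")[:,:,::-1].copy()
report((0,0,0))
S=5;x0,y0=340,120
A=cv2.resize(s[y0:y0+110,x0:x0+80],None,fx=S,fy=S,interpolation=2)
import arc
c,sn=np.cos(.1744),np.sin(.1744)
for ph,col in ((.6,(255,0,0)),(.755,(0,255,0)),(.9,(0,255,255))):
    g=arc.tgt(ph)-arc.OFF;P=[g+np.array([-sn,c,0])*y for y in (.039,-.026)]
    q=((proj("scene",P)-[x0,y0]+.5)*S-.5).astype(int);cv2.line(A,tuple(map(int,q[0])),tuple(map(int,q[1])),col,1)
cv2.imwrite("pics/s9.png",A);cv2.imwrite("pics/w9.png",w)
```

```text
t 14.6333 pos [0.5716 0.0461 0.132 ] shift cm [-57.16  -4.61 -13.2 ] dr [ 0.0024 -0.014  -0.0026] F [-31.8  -4.8  28.7] gap 0.0172
```

View pics/s9.png

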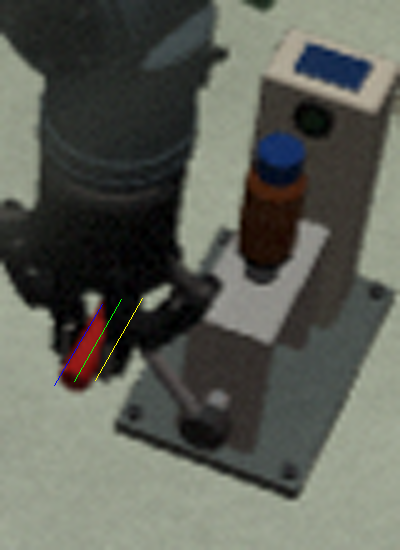

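View pics/w9.png

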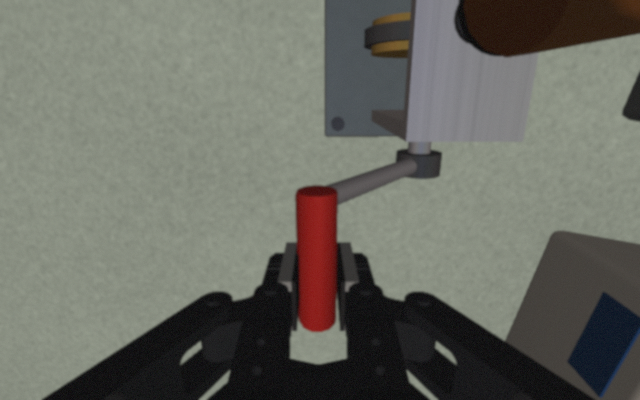

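```bash
sed -i 's/OFF=np.array(\[.0004,0,-.0076\])/OFF=np.array([.0004,0,-.0022])/' arc.py; python3 arc.py .75 .8 .85 .9 .95 1
```

```text
(np.float64(0.7385514613695972), np.float64(0.10037907313269094))
0.75 [0.12 0.   0.04]
0.8 [0.52 0.07 0.33]
0.85 [0.93 0.14 0.61]
0.9 [1.35 0.22 0.86]
0.95 [1.79 0.3  1.08]
1.0 [2.24 0.37 1.29]
t 14.6333 pos [0.5716 0.0461 0.132 ] shift cm [6.07 1.05 2.08] dr [ 0.0024 -0.014  -0.0026] F [-31.8  -4.8  28.7] gap 0.0172
```

```bash
python3 -m jog '{"travel":[[0.1,0,0.05],[0.3,0.05,0.2],[0.5,0.05,0.35],[0.5,0.05,0.35]],"dr":[[0,-0.014,0],[0,-0.014,0],[0,-0.014,0],[0,-0.014,0]],"claw":[-1,-1,-1,-1]}' 25
python3 arc.py .85 .9 .95 1 1.05 1.1 1.15 1.2
```

```text
time_s: 14.97
tool_pos: [0.5752, 0.0469, 0.1358]
tool_rot: [0.642, 0.767, -0.002, -0.001]
contact_force: [-9.8, -0.8, 1.1]
finger_gap: 0.0175
(np.float64(0.7906976285175401), np.float64(0.10128791323589012))
0.85 [0.57 0.07 0.22]
0.9 [0.99 0.14 0.47]
0.95 [1.43 0.22 0.7 ]
1.0 [1.88 0.3  0.91]
1.05 [2.34 0.38 1.09]
1.1 [2.8  0.46 1.25]
1.15 [3.28 0.54 1.39]
1.2 [3.76 0.63 1.5 ]
t 14.9667 pos [0.5752 0.0469 0.1358] shift cm [5.71 0.97 1.7 ] dr [ 0.0022 -0.0042 -0.0028] F [-9.8 -0.8  1.1] gap 0.0175
```

```bash
python3 -m jog '{"travel":[[0.3,0.05,0.2],[0.6,0.1,0.35],[0.8,0.1,0.45],[1,0.15,0.6],[1.25,0.2,0.7],[1.5,0.25,0.8],[1.7,0.3,0.9],[1.9,0.3,1]],"dr":[[0.002,-0.004,0],[0.002,-0.004,0],[0.002,-0.004,0],[0.002,-0.004,0],[0.002,-0.004,0],[0.002,-0.004,0],[0.002,-0.004,0],[0.002,-0.004,0]],"claw":[-1,-1,-1,-1,-1,-1,-1,-1]}' 25
python3 arc.py 1.05 1.1 1.15 1.2 1.25 1.3 1.35 1.4
```

```text
time_s: 15.63
tool_pos: [0.5928, 0.05, 0.1476]
tool_rot: [0.642, 0.767, -0.002, -0.002]
contact_force: [-14.6, 0.3, 12.2]
finger_gap: 0.0168
(np.float64(1.0008669596188584), np.float64(0.10297104642604918))
1.05 [ 0.57  0.06 -0.09]
1.1 [1.04 0.14 0.07]
1.15 [1.51 0.22 0.2 ]
1.2 [1.99 0.31 0.31]
1.25 [2.48 0.39 0.4 ]
1.3 [2.96 0.48 0.46]
1.35 [3.46 0.57 0.5 ]
1.4 [3.95 0.65 0.52]
t 15.6333 pos [0.5928 0.05   0.1476] shift cm [3.95 0.65 0.52] dr [ 0.0003 -0.0044 -0.0032] F [-14.6   0.3  12.2] gap 0.0168
```

```bash
python3 -m jog '{"travel":[[0.3,0.05,0],[0.6,0.1,0.1],[0.85,0.1,0.2],[1.1,0.15,0.3],[1.35,0.2,0.4],[1.6,0.25,0.45],[1.8,0.3,0.5],[2,0.3,0.5]],"dr":[[0,-0.004,-0.003],[0,-0.004,-0.003],[0,-0.004,-0.003],[0,-0.004,-0.003],[0,-0.004,-0.003],[0,-0.004,-0.003],[0,-0.004,-0.003],[0,-0.004,-0.003]],"claw":[-1,-1,-1,-1,-1,-1,-1,-1]}' 25
python3 arc.py 1.2 1.25 1.3 1.35 1.4
```

```text
time_s: 16.3
tool_pos: [0.6131, 0.0536, 0.1557]
tool_rot: [0.643, 0.766, -0.0, -0.0]
contact_force: [-10.9, 2.1, 16.3]
finger_gap: 0.0168
(np.float64(1.2131105268614357), np.float64(0.10472022211706457))
1.2 [-0.03 -0.05 -0.49]
1.25 [ 0.45  0.04 -0.4 ]
1.3 [ 0.94  0.12 -0.34]
1.35 [ 1.43  0.21 -0.3 ]
1.4 [ 1.92  0.3  -0.29]
t 16.3 pos [0.6131 0.0536 0.1557] shift cm [ 1.92  0.3  -0.29] dr [-0.0001 -0.0004 -0.0007] F [-10.9   2.1  16.3] gap 0.0168
```

```bash
python3 -m jog '{"travel":[[0.2,0.05,0],[0.5,0.1,0],[0.75,0.1,0],[1,0.15,-0.1],[1.25,0.2,-0.1],[1.5,0.25,-0.2],[1.7,0.3,-0.2],[1.9,0.3,-0.3]],"dr":[[0,0,0],[0,0,0],[0,0,0],[0,0,0],[0,0,0],[0,0,0],[0,0,0],[0,0,0]],"claw":[-1,-1,-1,-1,-1,-1,-1,-1]}' 25
python3 arc.py 1.35 1.4
python3 - <<'E'
from nxt import *
from station import read_camera
cw=cal("wrist");w=read_camera("wrist")[:,:,::-1]
s=read_camera("scene")[:,:,::-1].copy()
S=5;x0,y0=350,110
A=cv2.resize(s[y0:y0+110,x0:x0+80],None,fx=S,fy=S,interpolation=2)
import arc
c,sn=np.cos(.1744),np.sin(.1744)
for ph,col in ((1.3,(255,0,0)),(1.4,(0,255,0)),(1.5,(0,255,255))):
    g=arc.tgt(ph)-arc.OFF;P=[g+np.array([-sn,c,0])*y for y in (.039,-.026)]
    q=((proj("scene",P)-[x0,y0]+.5)*S-.5).astype(int);cv2.line(A,tuple(map(int,q[0])),tuple(map(int,q[1])),col,1)
cv2.imwrite("pics/s10.png",A);cv2.imwrite("pics/w10.png",w)
E
```

```text
time_s: 16.97
tool_pos: [0.6339, 0.0574, 0.1569]
tool_rot: [0.642, 0.766, 0.001, 0.001]
contact_force: [-7.2, 4.5, 19.1]
finger_gap: 0.017
(np.float64(1.416035244784444), np.float64(0.10407314163938061))
1.35 [-0.65 -0.16 -0.42]
1.4 [-0.16 -0.08 -0.41]
t 16.9667 pos [0.6339 0.0574 0.1569] shift cm [-0.16 -0.08 -0.41] dr [-0.0007  0.0037 -0.0011] F [-7.2  4.5 19.1] gap 0.017
```

View pics/s10.png

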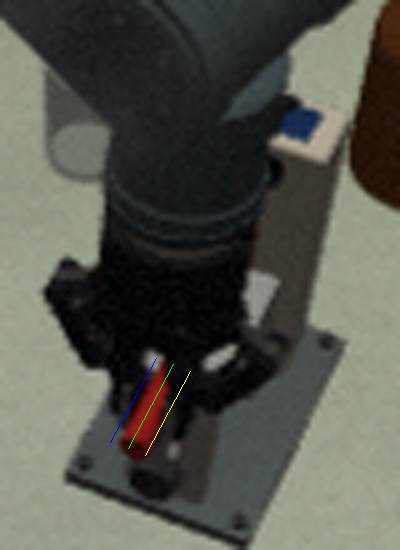

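View pics/w10.png

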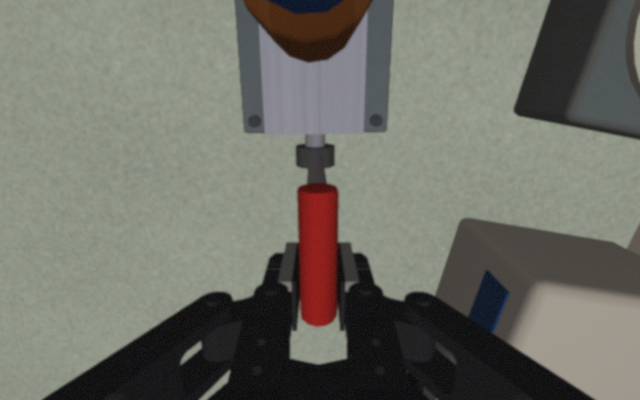

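```bash
python3 -m jog '{"travel":[[-0.1,0,0],[-0.1,-0.05,0],[-0.1,-0.05,0],[-0.1,-0.05,0]],"dr":[[0,0.003,0],[0,0.003,0],[0,0.003,0],[0,0.003,0]],"claw":[-1,-1,-1,-1]}' 30
python3 arc.py 1.4
python3 - <<'E'
from nxt import *
from station import read_camera
c=cal("wrist");w=read_camera("wrist")[:,:,::-1].copy()
# hub end circle & grip expected
cs,sn=np.cos(.1744),np.sin(.1744)
import arc
cv2.imwrite("pics/w11.png",w)
S=5;x0,y0=260,110
A=cv2.resize(w[y0:y0+110,x0:x0+110],None,fx=S,fy=S,interpolation=2)
for ph,col in ((1.37,(255,0,0)),(1.4,(0,255,0)),(1.43,(0,255,255))):
    g=arc.tgt(ph)-arc.OFF;P=[g+np.array([-sn,cs,0])*y for y in (.039,-.026)]
    q=((proj("wrist",P,c)-[x0,y0]+.5)*S-.5).astype(int);cv2.line(A,tuple(map(int,q[0])),tuple(map(int,q[1])),col,1)
P=[arc.SH+np.array([-sn,cs,0])*y for y in (.055,.025)]
q=((proj("wrist",P,c)-[x0,y0]+.5)*S-.5).astype(int);cv2.line(A,tuple(map(int,q[0])),tuple(map(int,q[1])),(0,0,255),1)
cv2.imwrite("pics/w11c.png",A)
E
```

```text
time_s: 17.4
tool_pos: [0.6327, 0.0573, 0.1572]
tool_rot: [0.642, 0.766, 0.0, -0.001]
contact_force: [-5.3, 0.7, -1.6]
finger_gap: 0.0169
(np.float64(1.404526204048633), np.float64(0.10436596819317627))
1.4 [-0.04 -0.07 -0.44]
t 17.4 pos [0.6327 0.0573 0.1572] shift cm [-0.04 -0.07 -0.44] dr [-0.0012 -0.0004 -0.0015] F [-5.3  0.7 -1.6] gap 0.0169
```

View pics/w11c.png

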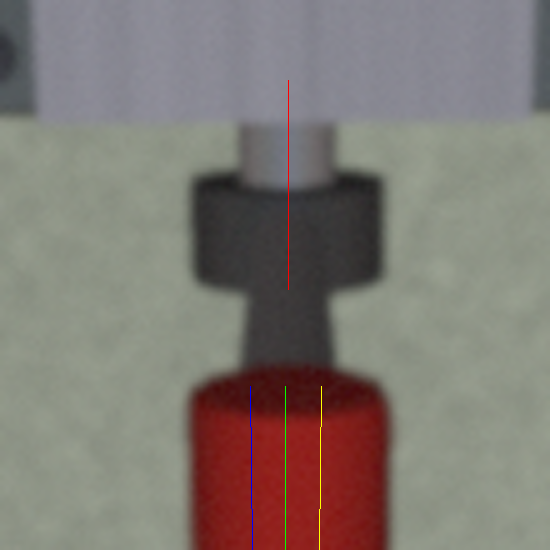

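```bash
python3 -m jog '{"travel":[[0,0,0],[0,0,0],[0,0,0],[0,0,0],[0,0,0],[0,0,0],[0,0,0],[0,0,0]],"dr":[[0,0,0],[0,0,0],[0,0,0],[0,0,0],[0,0,0],[0,0,0],[0,0,0],[0,0,0]],"claw":[-1,-1,-1,-1,-1,-1,-1,-1]}' 30
python3 arc.py 1.4
python3 - <<'E'
from nxt import *
from station import read_camera
cw=cal("wrist");w=read_camera("wrist")[:,:,::-1].copy();t=np.linspace(0,2*np.pi,73)
tp=read_camera("top")[:,:,::-1].copy()
for z,r in ((.231,.013),(.206,.017),(.153,.017)):
    q=proj("wrist",np.c_[.6133+r*np.cos(t),.1603+r*np.sin(t),0*t+z],cw);cv2.polylines(w,[np.round(q).astype(int)],True,(0,255,0),1)
A=cv2.resize(tp[120:220,215:325],(440,400),interpolation=2)
cv2.imwrite("pics/f.png",np.hstack([w[:250,200:440],np.zeros((250,10,3),np.uint8)]));cv2.imwrite("pics/ft.png",A)
cv2.imwrite("pics/fs.png",read_camera("scene")[:,:,::-1])
E
```

```text
time_s: 18.12
tool_pos: [0.6326, 0.0573, 0.1572]
tool_rot: [0.642, 0.766, 0.0, -0.001]
contact_force: [-5.9, -1.4, -2.9]
finger_gap: 0.0167
(np.float64(1.4036454836770744), np.float64(0.10436200054268893))
1.4 [-0.03 -0.07 -0.44]
t 18.1167 pos [0.6326 0.0573 0.1572] shift cm [-0.03 -0.07 -0.44] dr [-0.0012 -0.0007 -0.0015] F [-5.9 -1.4 -2.9] gap 0.0167
```

View pics/f.png

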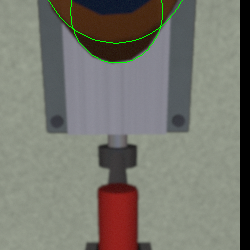

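View pics/ft.png

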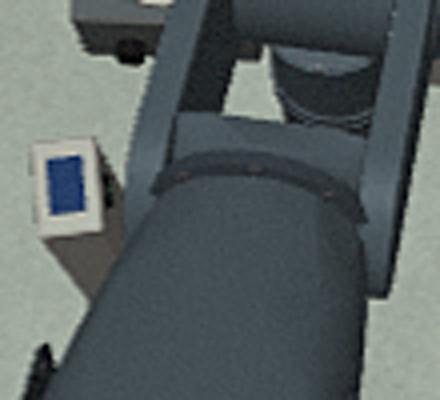

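View pics/fs.png

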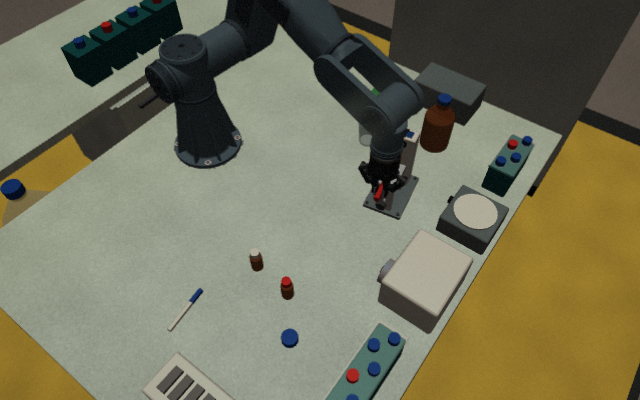

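The wrist view (f.png) shows the vial's body lined up with the outline predicted for the raised pad: the bottom edge at about (116,62) matches within a pixel or so. The lever bar runs straight down under the grip. The scene picture shows the other objects where they were, and the pose has stayed put over the last 0.7 s, so I'm handing in.

```bash
python3 -c "
from station import order,readout
order.sign_off();print(readout.get_obs()['tool_pos'])"
```

```text
the job is handed in; nothing more can be done
the job is handed in; nothing more can be done
```

I stood the blue-capped vial on the lift pad and let go. I then swung the lever straight up, and handed in at about 18 s of 56 s with the gripper still holding it.

**Last checks:**
- **Lever:** it stood at about 1.404 rad against the 1.40 asked, worked out from the arm's pose. The wrist picture agreed, and the reading held steady over the last 0.7 s. The lever was pulling on the gripper with about 6 N.
- **Vial:** it stood upright on the raised pad. In the last wrist picture only its lower edge could be compared; it matched the expected outline to about 1 mm. In the last scene and top pictures the arm hid the vial, so that wrist view is the only check after raising.
- **Other objects:** in the last scene picture, those in view looked unmoved. The beaker and tip box were partly hidden by the arm.

**What did not go smoothly:** partway up, the red grip rolled about 6 mm towards the fingertips and the push on the lever rose to about 48 N. I eased the path and the grip force, after which it stayed near 20 N or less at each reading. By the top the grip had rolled about 9 mm in all. I left it there, about 9 mm from the fingertips.

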